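# Load specimen mounts into the stage carrier

## Task

Fill the three free wells of the loader with one specimen mount each, taking the first three from the queue in the feed groove and sliding them over the deck: press on a mount's top so gently that the sprung deck never goes down onto its stops, draw it along and let it drop flat into its well, never lifting it off the deck. Leave the last mount at the closed end of the groove, the reference standard in its well, and the things round about alone.

Things in the scene. Friction and masses are not known exactly. Their poses are not given: they have to be found in the camera images.
- loader: the mount loader, its base fixed to the table: 104 mm (its x) by 344 mm (its y); origin at the centre of its underside, z up. On top is a black deck whose face is at z = 24 mm when not pressed, smooth (friction on mounts about 0.3; fingertips grip better). Four round wells lie in a row at x = 20, y = 4, 50, 96, 142 mm: 40 mm across, 8 mm deep, open to the deck all round
- deck (a joint): how far the sprung deck is pressed down, in m: 0 at rest, it meets its stops at 3 to 3.5 mm. It carries groove, mounts and wells, moves straight down, starts to give at about 4 N and then takes 8 N per mm: 10 N press it 0.75 mm, 28 N press it 3 mm
- groove_mouth (a point): centre of the open end of the feed groove, on the deck at loader x = -29, y = -34 mm. The groove runs from here straight back along the loader's -y to a closed end at y = -163 mm, 34 mm wide, between aluminium walls 9.5 mm high above the deck. The mounts come out of it in the loader's +y direction
- lane_end (a point): far end of the lane, on the deck at loader x = -29, y = 150 mm. From the groove mouth to here the groove runs on as an open lane of bare deck (loader x -47 to 0 mm), alongside the wells, with a rim 5 mm high on its outer (-x) side and at its +y end (y = 166 mm); nothing stands between lane and wells
- groove_back (a point): on the deck inside the groove at its closed end, loader x = -29, y = -147 mm: under the centre of the last mount of the queue, which stays there
- mountA: a specimen mount: dark resin disc, 32 mm across, flat top, 20 to 42 g; origin at the centre of its underside. Ground by hand: each mount has its own thickness, 12 to 20 mm, to be felt. The four lie in single file in the groove, in any order, no finger room between. Shut fingertips pressing on top with 5 to 20 N draw one along by friction
- mountB: another mount, as mountA
- mountC: another mount, as mountA
- mountD: another mount, as mountA
- wellA: a free well: a thin grey printed disc, 26 mm across, on the well's floor; origin at the centre of the well's floor, 8 mm below the deck. Which three of the four wells are free varies. A mount drawn in dips front edge first and may hang on the rim until its rear half is pressed down and drawn on
- wellB: another free well, as wellA
- wellC: the third free well, as wellA
- reference: bare steel reference standard, 37 mm across, 12 mm thick, with a pip 8 mm across and 6 mm high on top, sitting in the fourth well; origin at the centre of its underside
- tweezers: steel tweezers, 110 mm long, 12 mm wide, 6 mm high, lying on the deck beside the groove; origin at its middle
- controller: black stage joystick box, fixed, 110 x 100 mm, two round grips up to 85 mm high
- slide_box: blue plastic slide box, 60 x 90 x 34 mm; origin at the centre of its underside
- dish: shallow glass dish, 90 mm across, 14 mm high; origin at the centre of its underside
- jar: small amber jar, 48 mm across, 55 mm high; origin at the centre of its underside
- loupe: black stand loupe, 40 mm across, 34 mm high; origin at the centre of its underside
- wash: white bottle, 60 mm across, 140 mm high; origin at the centre of its underside

How it is judged (in metres and radians):
At the end, for the whole second after the job is handed in: Each free well holds one mount, flat on its floor (centre within 6 mm, height within 2.5 mm, tilt under 0.1 rad), at rest; the fourth lies flat at the closed end of the groove, within 12 mm of where the last of the queue began; the reference standard is within 6 mm of its start (((horizontal distance between mountA and wellA below 0.006 m and z of mountA in the frame of wellA between -0.003 and 0.0025 m and angle between mountA's own z axis and vertical below 0.1 rad) or (horizontal distance between mountB and wellA below 0.006 m and z of mountB in the frame of wellA between -0.003 and 0.0025 m and angle between mountB's own z axis and vertical below 0.1 rad) or (horizontal distance between mountC and wellA below 0.006 m and z of mountC in the frame of wellA between -0.003 and 0.0025 m and angle between mountC's own z axis and vertical below 0.1 rad) or (horizontal distance between mountD and wellA below 0.006 m and z of mountD in the frame of wellA between -0.003 and 0.0025 m and angle between mountD's own z axis and vertical below 0.1 rad)) and ((horizontal distance between mountA and wellB below 0.006 m and z of mountA in the frame of wellB between -0.003 and 0.0025 m and angle between mountA's own z axis and vertical below 0.1 rad) or (horizontal distance between mountB and wellB below 0.006 m and z of mountB in the frame of wellB between -0.003 and 0.0025 m and angle between mountB's own z axis and vertical below 0.1 rad) or (horizontal distance between mountC and wellB below 0.006 m and z of mountC in the frame of wellB between -0.003 and 0.0025 m and angle between mountC's own z axis and vertical below 0.1 rad) or (horizontal distance between mountD and wellB below 0.006 m and z of mountD in the frame of wellB between -0.003 and 0.0025 m and angle between mountD's own z axis and vertical below 0.1 rad)) and ((horizontal distance between mountA and wellC below 0.006 m and z of mountA in the frame of wellC between -0.003 and 0.0025 m and angle between mountA's own z axis and vertical below 0.1 rad) or (horizontal distance between mountB and wellC below 0.006 m and z of mountB in the frame of wellC between -0.003 and 0.0025 m and angle between mountB's own z axis and vertical below 0.1 rad) or (horizontal distance between mountC and wellC below 0.006 m and z of mountC in the frame of wellC between -0.003 and 0.0025 m and angle between mountC's own z axis and vertical below 0.1 rad) or (horizontal distance between mountD and wellC below 0.006 m and z of mountD in the frame of wellC between -0.003 and 0.0025 m and angle between mountD's own z axis and vertical below 0.1 rad)) and ((horizontal distance between mountA and groove_back below 0.012 m and z of mountA in the frame of loader below 0.027 m and angle between mountA's own z axis and vertical below 0.1 rad) or (horizontal distance between mountB and groove_back below 0.012 m and z of mountB in the frame of loader below 0.027 m and angle between mountB's own z axis and vertical below 0.1 rad) or (horizontal distance between mountC and groove_back below 0.012 m and z of mountC in the frame of loader below 0.027 m and angle between mountC's own z axis and vertical below 0.1 rad) or (horizontal distance between mountD and groove_back below 0.012 m and z of mountD in the frame of loader below 0.027 m and angle between mountD's own z axis and vertical below 0.1 rad)) and distance of reference from where it was at the start of the episode below 0.006 m and linear speed of each of mountA, mountB, mountC, mountD below 0.01 m/s); the robot touches nothing.
It fails at once if a mount is lifted more than 12 mm off the deck, or tips beyond 45 degrees (z of any of mountA, mountB, mountC, mountD in the frame of loader above 0.036 m or angle between any of mountA, mountB, mountC, mountD's own z axis and vertical above 0.79 rad).
It fails at once if the sprung deck is pressed down onto its stops (over 3 mm) (value of joint deck above 0.003 m).
It fails at once if the reference standard is pulled out of its well (distance of reference from where it was at the start of the episode above 0.008 m).
It fails at once if a bystander is knocked about (moved more than 30 mm) (distance of any of tweezers, slide_box, dish, jar, loupe, wash from where it was at the start of the episode above 0.03 m).
It also fails if it takes over 72 s, if anything falls off the work surface, if the arm or the gripper's body presses on something with over 40 N, if the wrist force passes 120 N, or if a joint passes its speed limit or range.

## Robot

A 6-joint arm with a two-finger parallel gripper is mounted at the origin on the work surface. World frame = base frame: x ahead of the robot, y to its left, z up, the work surface at z = 0. Lengths are in m, angles in degrees, forces in N, time in s.
With the tool pointing down it reaches from about 0.325 to 0.85 m from the base axis. Payload 4.4 kg.
Tool frame: the origin (TCP) lies at the very end of the fingers, on their centre line; the grasp point (between the pads) lies bot.tcp_to_grasp behind it (bot.tcp_to_grasp is the distance from the TCP to the grasp point, in m); z points along the fingers, y is the line along which they close (so a half turn about z gives the same grasp; the last joint's range is limited). The gripper opens to 94 mm and grips with 3 to 60 N. Pads are 16 mm wide; open, the fingers measure 119 mm over their backs; the gripper's body (75 mm by 177 mm) begins 78 mm behind the grasp point.
Start: joints at [59.272, 11.837, 88.321, -0, 79.842, -8.623], TCP at [0.216, 0.533, 0.205] pointing down, gripper open.
Joint ranges: [-156.59, 156.59], [-49.26, 127.26], [12.9, 141.05], [-63.56, 243.56], [4.71, 150.69], [-161.64, 161.64]. Speed limits (degrees/s): [159.86, 159.86, 180, 180, 180, 180].

## Interface

Orientations are given as [roll, pitch, yaw] about the fixed x, y, z axes, in that order (R = Rz(yaw) Ry(pitch) Rx(roll)).
In Python, from station import bot, imaging gives the robot as it stands. The module is installed in compiled form; this text tells all that it offers.
- The arm moves only by the tool move_arm, never from a script. Its argument "commands" is a list that holds one entry, the list of rows, each a list of 7 numbers: the shift along the tool's x, y, z in cm, then the turn, a rotation vector about the tool's x, y, z in degrees, then the finger opening in cm, from 0 to 9.4. In form: [[[x, y, z, ax, ay, az, claw], ...]]. A call has 1 to 8 rows; each row is the pose to reach, as a shift and turn from the pose commanded when the call began, along the tool's axes at that moment; what a row does not reach only later rows make up. A row lasts 1/12 s, in which the tool goes at most 41.7 mm and 7.16 degrees, less where a joint would pass 70% of its speed; a pose out of reach is approached as far as the arm can. A call with a gripper value outside its range is refused whole. The fingers move at their own pace and stop on an object; "squeeze" is the grip in N (left out, the last holds). Time passes only in rows, so rows that repeat a pose let the fingers close. It gives the time, the measured TCP pose, the force, the opening and the grip force at its end, in the units of the state.
- bot.state(): the state, without advancing time (a new reading comes with each control period).
- imaging.read_camera(name): name is "scene" or "top" or "wrist"; returns (picture, depth): 420x560x3 uint8, red, green, blue; 420x560 float32, m along the optical axis (not along the pixel's ray), 0 where there is no reading.
- imaging.camera_model(name): a dict with "camera_matrix" (3x3 intrinsics, pixels), "R" (3x3) and "t" (3): a world point X has camera coordinates R X + t. Camera axes: x right, y down, z forward; pixel columns grow to the right and rows downward; lengths in m; the calibration is good to about 2 mm. A picture is of the moment at which its call begins: read the wrist's pose just before it. camera_model takes no time and is no camera call; for the wrist camera it gives the pose at the moment of the call.
- bot.finish_job(): hands the job in; it is judged then, once.
The state is a dict: "clock": time; "joints": joint angles; "joint_vel": joint speeds; "joint_efforts": joint torques, N m; "tcp_pos": TCP position; "orientation": TCP orientation; "ft_force": force on the tool from outside, world axes, zero at the start; "ft_torque": the same for the moment, N m; "grip_width": finger opening in m; "grasp_force": force on a finger pad.
Only numpy, scipy, OpenCV 4.12 (cv2) and the standard library are available. Lean on these libraries where they do the work, as an engineer would, in place of code of your own. Each camera call takes 0.05 s, during which the arm holds its last target. There are 200 camera calls.

## Working session

There is one attempt and no reset: what is moved stays moved. The work goes in short steps, Python scripts to look and compute and a tool call to move; the robot and the scene stay as the last step left them, time stands still between calls to the robot, and variables do not carry over. Pictures are saved under pics/ and viewed, at most 10 in all, crops included, and the job is handed in when it is done.

Besides the shell and the picture viewer there is one more tool, called in YAML: its name, and indented under it one key for each argument. move_arm: Moves the arm, as the interface text tells. Its arguments: {"type":"object","properties":{"commands":{"type":"array"},"squeeze":{"type":"number"}},"required":["commands"]}

```bash
mkdir -p pics; python3 - <<'E'
from station import bot, imaging
import cv2
print(bot.state(), bot.tcp_to_grasp)
for n in ("top","scene"):
    p,d=imaging.read_camera(n); cv2.imwrite(f"pics/{n}0.png",p[...,::-1]); 
    m=imaging.camera_model(n); print(n,m)
E
```

```text
{'clock': 0.0, 'joints': array([ 5.92728894e+01,  1.18821275e+01,  8.84045996e+01, -1.49707135e-03,
        7.98414172e+01, -8.62147749e+00]), 'joint_vel': array([ 0.01252599, -0.05612707,  0.08788187,  0.04140329,  0.1741743 ,
        0.0545116 ]), 'joint_efforts': array([ 1.09578748e-03, -3.70873296e+01, -2.81419355e+01,  6.99499645e-02,
        3.61384219e-02, -1.70169196e-04]), 'tcp_pos': array([0.21596777, 0.53202767, 0.2043135 ]), 'orientation': array([-1.79873083e+02, -1.77532134e-02,  1.57894613e+02]), 'ft_force': array([-0.63098786, -0.10060997,  0.73049572]), 'ft_torque': array([ 0.01762048, -0.01962678,  0.01142804]), 'grasp_force': 0.0, 'grip_width': 0.09397236020496008} 0.0188
top {'camera_matrix': array([[487.26345169,   0.        , 276.93561598],
       [  0.        , 487.26345169, 215.7914085 ],
       [  0.        ,   0.        ,   1.        ]]), 'R': array([[-0.01419267, -0.99989559, -0.00271575],
       [-0.99758439,  0.01434447, -0.06796777],
       [ 0.06799963,  0.00174455, -0.99768382]]), 't': array([0.03612751, 0.55011178, 1.22618678])}
scene {'camera_matrix': array([[487.33091564,   0.        , 282.27418363],
       [  0.        , 487.33091564, 204.21536964],
       [  0.        ,   0.        ,   1.        ]]), 'R': array([[ 0.64419046,  0.76481987, -0.0083202 ],
       [ 0.63039564, -0.53706547, -0.56050158],
       [-0.43315123,  0.35582475, -0.82811156]]), 't': array([-0.37131299, -0.2713408 ,  1.35409023])}
```

View pics/top0.png

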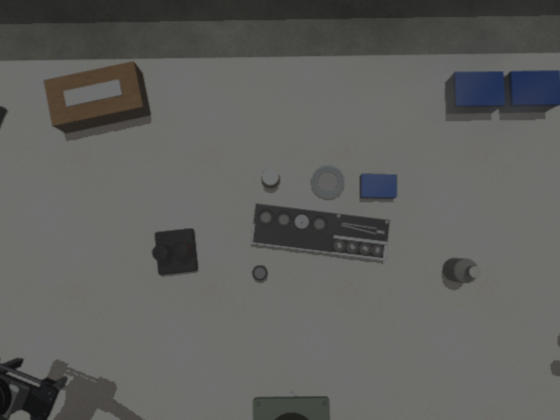

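The top view shows the loader at px (252–389, 205–261). Its +y runs left, the lane is on the robot's side, the wells run along row ~220, and the reference (white) is at (302,222). I'll enlarge it.

```bash
cat > h.py <<'E'
import numpy as np, cv2
from station import bot, imaging
def pix2world(m,u,v,z):
    K,R,t=m["camera_matrix"],m["R"],np.asarray(m["t"]); c=-R.T@t
    r=R.T@np.linalg.inv(K)@np.array([u,v,1.]); return c+r*(z-c[2])/r[2]
def proj(m,X):
    p=m["camera_matrix"]@(m["R"]@np.asarray(X)+m["t"]); return p[:2]/p[2]
def bright(p,g=2.5): return np.clip(255*(p/255.)**(1/g),0,255).astype(np.uint8)
E
python3 - <<'E'
from h import *
p,d=imaging.read_camera("top")
c=bright(p[195:270,240:400],1.8); cv2.imwrite("pics/topc.png",cv2.resize(c,None,fx=5,fy=5,interpolation=cv2.INTER_CUBIC)[...,::-1])
m=imaging.camera_model("top")
for u,v in [(266,217),(284,219.5),(302,222),(320,224.5)]: print(pix2world(m,u,v,.02), d[int(v),int(u)])
E
```

```text
[0.54779752 0.05621395 0.02      ] 1.2573016
[0.54074682 0.01037821 0.02      ] 1.2476407
[ 0.53370246 -0.03541631  0.02      ] 1.2353759
[ 0.52666443 -0.08116967  0.02      ] 1.2467508
```

View pics/topc.png

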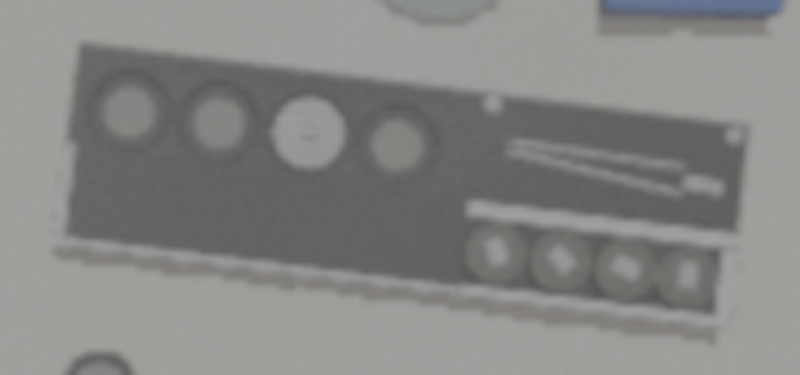

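Crop (×5, offset 240,195): free wells at (130,110), (218,123) and (397,145), reference at (310,132), mounts at (497,252), (562,260), (627,267) and (690,275). So the free wells are loader y = 4, 96 and 142.

```bash
cat >> h.py <<'E'
from scipy.spatial.transform import Rotation as Rn
def fit(L,W):  # 2D rigid
    L=np.array(L);W=np.array(W);a=L-L.mean(0);b=W-W.mean(0)
    th=np.arctan2((a[:,0]*b[:,1]-a[:,1]*b[:,0]).sum(),(a*b).sum())
    R=np.array([[np.cos(th),-np.sin(th)],[np.sin(th),np.cos(th)]]);t=W.mean(0)-R@L.mean(0)
    return th,R,t,np.linalg.norm(L@R.T+t-W,axis=1)
E
python3 - <<'E'
from h import *
m=imaging.camera_model("top")
c=[((130,110),(20,142),.016),((218,123),(20,96),.016),((310,132),(20,50),.034),((397,145),(20,4),.016),((497,252),(-29,-51),.04),((562,260),(-29,-83),.04),((627,267),(-29,-115),.04),((690,275),(-29,-147),.04)]
W=[pix2world(m,240+u/5-.4,195+v/5-.4,z)[:2] for (u,v),_,z in c]
th,R,t,e=fit([np.array(l)/1000 for _,l,_ in c],W)
print(np.degrees(th),t,e*1000)
for l in [(-29,-51),(-29,142),(20,142),(20,96),(20,4),(-29,-34)]: print(l,R@np.array(l)/1000+t)
E
```

```text
-7.810824200764425 [ 0.50931036 -0.08022331] [0.7983155  0.4315479  0.56675319 0.46863791 0.9178974  0.23670168
 0.56661918 0.27989726]
(-29, -51) [ 0.47364837 -0.12680896]
(-29, 142) [0.4998776  0.06440042]
(20, 142) [0.54842299 0.05774118]
(20, 96) [0.54217146 0.01216796]
(20, 4) [ 0.52966841 -0.07897848]
(-29, -34) [ 0.47595872 -0.10996669]
```

move_arm:
  commands:
    - [[-48.7,-51.3,0,0,0,75.7,0],[-48.7,-51.3,0,0,0,75.7,0],[-48.7,-51.3,0,0,0,75.7,0],[-48.7,-51.3,0,0,0,75.7,0],[-48.7,-51.3,0,0,0,75.7,0],[-48.7,-51.3,0,0,0,75.7,0],[-48.7,-51.3,0,0,0,75.7,0],[-48.7,-51.3,0,0,0,75.7,0]]

```text
clock: 0.82
tcp_pos: [0.338, 0.2206, 0.2053]
orientation: [180.0, 0.0, 100.3]
ft_force: [1.1, -0.1, 0.2]
grip_width: 0.0441
grasp_force: 0.0
```

move_arm:
  commands:
    - [[-36.6,7.0,0,0,0,18.2,0],[-36.6,7.0,0,0,0,18.2,0],[-36.6,7.0,0,0,0,18.2,0],[-36.6,7.0,0,0,0,18.2,0],[-36.6,7.0,0,0,0,18.2,0],[-36.6,7.0,0,0,0,18.2,0],[-36.6,7.0,0,0,0,18.2,0],[-36.6,7.0,0,0,0,18.2,0]]

```text
clock: 1.48
tcp_pos: [0.4599, -0.09, 0.2053]
orientation: [180.0, -0.0, 82.4]
ft_force: [1.0, 1.3, 0.3]
grip_width: 0.0007
grasp_force: 0.0
```

```bash
python3 - <<'E'
from h import *
m=imaging.camera_model("wrist");s=bot.state();print(s['tcp_pos'],s['orientation'],s['joints'],s['ft_force'])
print(m)
p,d=imaging.read_camera("wrist");cv2.imwrite("pics/w0.png",bright(p,1.8)[...,::-1])
np.savez("w0.npz",p=p,d=d,**m)
E
```

```text
[ 0.45988935 -0.09001825  0.20532097] [ 1.79997179e+02 -1.21485093e-02  8.23586533e+01] [-2.16839144e+01 -1.35628782e+00  1.02686190e+02  1.27178551e-02
  7.86703092e+01 -1.40450659e+01] [1.02670446 1.31190602 0.33327491]
{'camera_matrix': array([[372.2200551 ,   0.        , 273.25454153],
       [  0.        , 372.2200551 , 211.88760187],
       [  0.        ,   0.        ,   1.        ]]), 'R': array([[ 9.91138221e-01, -1.32834363e-01,  2.43161581e-04],
       [-1.27276739e-01, -9.49143084e-01,  2.87972288e-01],
       [-3.80218204e-02, -2.85451290e-01, -9.57638712e-01]]), 't': array([-0.46810972, -0.05588748,  0.38374799])}
```

View pics/w0.png

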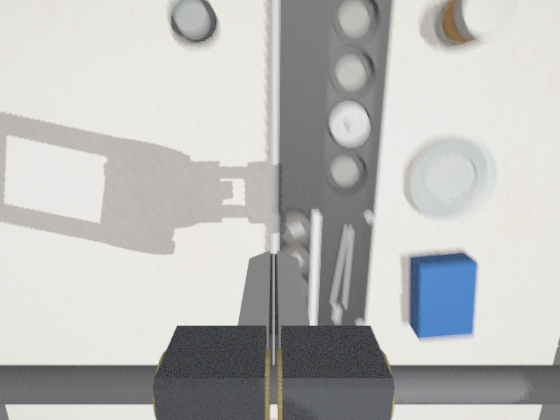

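The wrist view shows free-well discs at (356,15), (352,71) and (346,169), the reference at (349,122), and the first mount's top at ~(296,226).

```bash
python3 - <<'E'
from h import *
z=np.load("w0.npz");m={k:z[k] for k in("camera_matrix","R","t")};d=z["d"]
c=[((356,15),(20,142),.016),((352,71),(20,96),.016),((346,169),(20,4),.016)]
g=cv2.cvtColor(bright(z["p"],1.8),cv2.COLOR_RGB2GRAY)
c2=[]
for (u,v),l,h in c:
    r=20;y0=max(v-r,0);k=(g[y0:v+r,u-r:u+r]>135).astype(np.uint8)
    n,lab,st,ce=cv2.connectedComponentsWithStats(k); i=lab[v-y0,r]; print(st[i],ce[i]+[u-r,y0]); c2.append(ce[i]+[u-r,y0])
W=[pix2world(m,*q,.016)[:2] for q in c2]
th,R,t,e=fit([np.array(l)/1000 for _,l,_ in c],W);print(np.degrees(th),t,e*1000)
# depth derived heights of deck / mount
for u,v in [(300,150),(296,226),(293,250),(305,120)]:
    X=m["R"].T@(np.linalg.inv(m["camera_matrix"])@[u,v,1]*d[v,u]-m["t"]);print((u,v),X)
print(bot.state()['tcp_pos'])
E
```

```text
[  0   0  34  35 995] [352.9638191   17.60301508]
[   0    0   36   40 1124] [349.11120996  71.78024911]
[  4   6  29  32 712] [344.14044944 170.3988764 ]
-7.706072879216346 [ 0.51221255 -0.08309729] [0.44793227 0.54936129 0.14369903]
(300, 150) [ 0.49097818 -0.05499741  0.02226399]
(296, 226) [ 0.47790556 -0.12595744  0.03819484]
(293, 250) [ 0.47200105 -0.14940743  0.04138385]
(305, 120) [ 0.49878627 -0.02760761  0.02270175]
[ 0.46273114 -0.09709343  0.205638  ]
```

move_arm:
  commands:
    - [[-2.9,1.65,2,0,0,0,0],[-2.9,1.65,6,0,0,0,0],[-2.9,1.65,10,0,0,0,0],[-2.9,1.65,13,0,0,0,0],[-2.9,1.65,14.5,0,0,0,0],[-2.9,1.65,14.5,0,0,0,0],[-2.9,1.65,14.5,0,0,0,0]]

```text
clock: 2.12
tcp_pos: [0.4714, -0.1183, 0.0596]
orientation: [-179.9, -0.0, 82.4]
ft_force: [-0.5, 0.2, -0.1]
grip_width: 0.0004
grasp_force: 0.0
```

```bash
python3 - <<'E'
from h import *
m=imaging.camera_model("wrist");s=bot.state();print(s['tcp_pos'],s['orientation'],s['ft_force'])
p,d=imaging.read_camera("wrist");cv2.imwrite("pics/w1.png",bright(p,1.8)[...,::-1])
np.savez("w1.npz",p=p,d=d,**m);print(bot.state()['tcp_pos'])
E
```

```text
[ 0.47140804 -0.11825843  0.05962154] [-1.79850374e+02 -4.61246791e-02  8.24007932e+01] [-0.47068793  0.22298596 -0.11298209]
[ 0.47287637 -0.11887658  0.06111047]
```

View pics/w1.png

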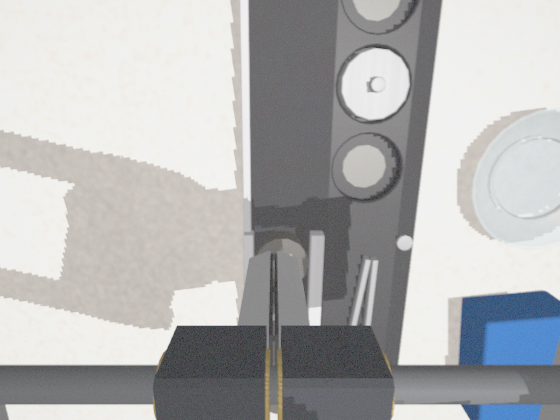

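The close view shows the y=4 well disc at (364,167), the reference top centred at (374,84), the groove-wall ends at row ~232, and the first mount's front edge under the fingertips at ~(280,240).

```bash
python3 - <<'E'
from h import *
z=np.load("w1.npz");m={k:z[k] for k in("camera_matrix","R","t")};d=z["d"]
W=[pix2world(m,364,167,.016)[:2],pix2world(m,373.5,84.5,.028)[:2]]
th,R,t,e=fit([(.020,.004),(.020,.050)],W);print(np.degrees(th),t,e*1000)
a=np.radians(-7.76);R=np.array([[np.cos(a),-np.sin(a)],[np.sin(a),np.cos(a)]])
for w,l in zip(W,[(.020,.004),(.020,.050)]): print(w-R@l)
for u in (270,275,280,285):
  for v in (243,248): 
    X=m["R"].T@(np.linalg.inv(m["camera_matrix"])@[u,v,1]*d[v,u]-m["t"]);print((u,v),X)
for u,v in [(316,233),(249,233)]:print(R.T@(pix2world(m,u,v,.0335)[:2]-t))
# front top edge of the mount
print(g:=cv2.cvtColor(z["p"],cv2.COLOR_RGB2GRAY)[225:256,282])
print(bot.state()['tcp_pos'])
E
```

```text
-6.411075625908518 [ 0.51153285 -0.08082717] [0.24126519 0.24126519]
[ 0.51147054 -0.08058805]
[ 0.51044973 -0.07997495]
(270, 243) [ 0.4705535  -0.11244562  0.03640038]
(270, 248) [ 0.47017546 -0.11527991  0.03703748]
(275, 243) [ 0.47351772 -0.11212959  0.03818447]
(275, 248) [ 0.47313965 -0.11498789  0.03869565]
(280, 243) [ 0.47635994 -0.1126004   0.03794584]
(280, 248) [ 0.47592668 -0.11611523  0.03685681]
(285, 243) [ 0.47920292 -0.11318291  0.03742608]
(285, 248) [ 0.47883447 -0.11601762  0.03802568]
[-0.00952208 -0.03164946]
[-0.04862952 -0.03179856]
[43 55 53 56 55 53 40 38 42 39 39 40 37 53 87 97 92 89 83 83 82 75 78 80
 79 88 94 91 91 89 89]
[ 0.47287637 -0.11887658  0.06111047]
```

move_arm:
  commands:
    - [[-0.8,0.35,0.7,0,0,0,0],[-0.8,0.35,1.6,0,0,0,0],[-0.8,0.35,2.0,0,0,0,0],[-0.8,0.35,2.1,0,0,0,0],[-0.8,0.35,2.2,0,0,0,0],[-0.8,0.35,2.2,0,0,0,0]]

```text
clock: 2.67
tcp_pos: [0.4749, -0.1273, 0.0389]
orientation: [180.0, 0.0, 82.4]
ft_force: [0.2, -0.3, 0.5]
grip_width: 0.0007
grasp_force: 0.0
```

move_arm:
  commands:
    - [[0,0,0.05,0,0,0,0],[0,0,0.1,0,0,0,0],[0,0,0.15,0,0,0,0],[0,0,0.15,0,0,0,0]]

```text
clock: 3.0
tcp_pos: [0.4752, -0.1274, 0.0382]
orientation: [180.0, 0.0, 82.4]
ft_force: [-2.3, 1.4, 9.0]
grip_width: 0.0005
grasp_force: 4.5
```

move_arm:
  commands:
    - [[0,0,0.04,0,0,0,0],[0.4,0,0.04,0,0,0,0],[1.2,0,0.04,0,0,0,0],[2.2,0,0.04,0,0,0,0],[3.2,0,0.04,0,0,0,0],[4.0,0,0.04,0,0,0,0],[4.4,0,0.04,0,0,0,0],[4.4,0,0.04,0,0,0,0]]

```text
clock: 3.67
tcp_pos: [0.483, -0.0838, 0.0385]
orientation: [179.7, 0.1, 82.5]
ft_force: [1.2, -0.1, 6.9]
grip_width: 0.0003
grasp_force: 3.6
```

```bash
cat > look.py <<'E'
from h import *
import sys
m=imaging.camera_model("top")
p,d=imaging.read_camera(sys.argv[2] if len(sys.argv)>2 else "top")
c=bright(p,1.6)
if len(sys.argv)<3: c=cv2.resize(c[195:270,240:400],None,fx=5,fy=5,interpolation=cv2.INTER_CUBIC)
cv2.imwrite(f"pics/{sys.argv[1]}.png",c[...,::-1])
s=bot.state();print(s['clock'],s['tcp_pos'],s['ft_force'])
E
python3 look.py w2 wrist
```

```text
3.7167 [ 0.48300657 -0.08385672  0.03846224] [1.03253462 0.31591758 7.52800283]
```

View pics/w2.png

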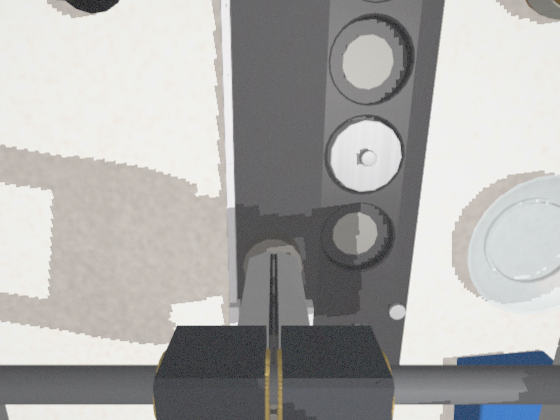

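The wrist view shows the mount came along under the fingertips (front rim at ~(272,242)), clear of the groove mouth. I'll continue along the lane.

move_arm:
  commands:
    - [[0.6,0,0.03,0,0,0,0],[2.0,0,0.03,0,0,0,0],[4.0,0,0.03,0,0,0,0],[6.0,0,0.03,0,0,0,0],[8.0,0,0.03,0,0,0,0],[10.0,0,0.03,0,0,0,0],[12.0,0,0.03,0,0,0,0],[13.5,0,0.03,0,0,0,0]]

```text
clock: 4.38
tcp_pos: [0.5011, 0.0507, 0.0384]
orientation: [179.7, 0.1, 82.5]
ft_force: [-1.2, -3.1, 7.6]
grip_width: 0.0002
grasp_force: 3.9
```

move_arm:
  commands:
    - [[0.9,0,0,0,0,0,0],[1.4,0,0,0,0,0,0],[1.4,0.2,0,0,0,0,0],[1.4,0.7,0,0,0,0,0],[1.4,1.2,0,0,0,0,0],[1.4,1.5,0,0,0,0,0],[1.4,1.5,0,0,0,0,0]]

```text
clock: 4.97
tcp_pos: [0.5171, 0.0623, 0.0382]
orientation: [179.8, -0.0, 82.4]
ft_force: [-1.6, 1.0, 8.6]
grip_width: 0.0007
grasp_force: 4.6
```

```bash
python3 look.py w3 wrist
```

```text
5.0167 [0.51709805 0.06234002 0.03819917] [-1.06152536  1.22595543  8.71037994]
```

View pics/w3.png

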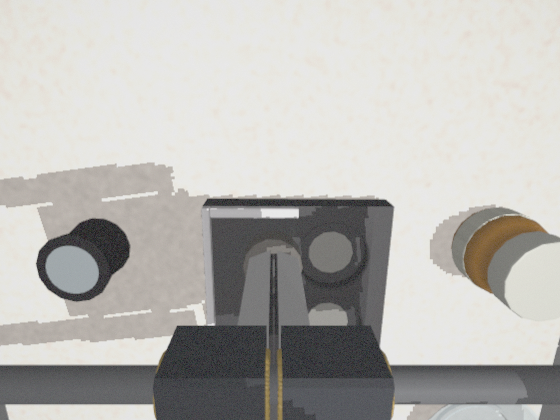

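move_arm:
  commands:
    - [[0,0.3,0,0,0,0,0],[0,0.9,0,0,0,0,0],[0,1.5,0,0,0,0,0],[0,2.1,0,0,0,0,0],[0,2.6,0,0,0,0,0],[0,3.0,0,0,0,0,0],[0,3.3,0,0,0,0,0],[0,3.3,0,0,0,0,0]]

```text
clock: 5.68
tcp_pos: [0.5479, 0.0577, 0.0358]
orientation: [-180.0, -0.0, 82.4]
ft_force: [-0.8, 0.3, 0.6]
grip_width: 0.0002
grasp_force: 0.1
```

```bash
python3 look.py w4 wrist
```

```text
5.7333 [0.54756808 0.05773998 0.03574333] [ 0.39611088 -0.219962    0.93983679]
```

View pics/w4.png

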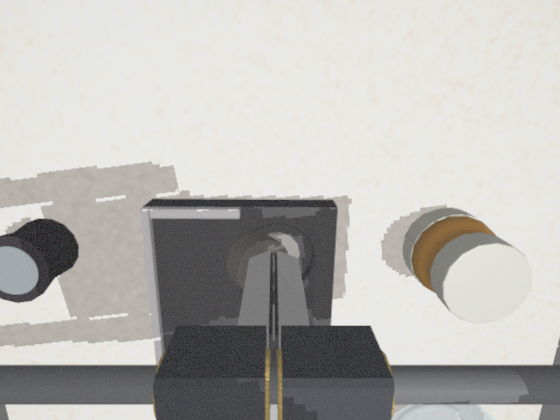

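The grey well disc still shows to the right of the tip at (285,245) and the mount's edge lies left at ~(235,262), so the mount hangs behind the fingertip. I'll lift, back off and measure by depth.

move_arm:
  commands:
    - [[0,0,-1.5,0,0,0,0],[-1,0,-4,0,0,0,0],[-4,-1.5,-5,0,0,0,0],[-6,-1.5,-5,0,0,0,0],[-6,-1.5,-5,0,0,0,0],[-6,-1.5,-5,0,0,0,0]]

```text
clock: 6.23
tcp_pos: [0.5244, -0.0001, 0.086]
orientation: [-180.0, -0.0, 82.3]
ft_force: [-0.9, -0.2, -0.9]
grip_width: 0.0005
grasp_force: 0.0
```

```bash
cat > dep.py <<'E'
from h import *
import sys
# rectified loader-frame view from wrist depth: tops above deck
yaw=np.radians(-7.78);O=np.array([.5107,-.081]);R2=np.array([[np.cos(yaw),-np.sin(yaw)],[np.sin(yaw),np.cos(yaw)]])
m=imaging.camera_model("wrist");p,d=imaging.read_camera("wrist")
v,u=np.mgrid[0:420,0:560];K=m["camera_matrix"]
C=np.stack([(u-K[0,2])/K[0,0]*d,(v-K[1,2])/K[1,1]*d,d],-1)
X=(C-m["t"])@m["R"]; L=np.c_[(X[...,:2].reshape(-1,2)-O)@R2*1000,X[...,2].ravel()*1000]
np.savez("dep.npz",L=L.reshape(420,560,3),p=p)
yc,x0,x1=float(sys.argv[1]),-30,44
s=(abs(L[:,1]-yc)<30)&(L[:,0]>x0)&(L[:,0]<x1)&(d.ravel()>0)
q=L[s]
# height map, 4 mm cells (rows: y, cols: x)
print("x:",list(range(x0,x1,4)))
for y in np.arange(yc+28,yc-30,-4):
    print(int(y),[ (lambda a:int(round(np.median(a))) if len(a) else -1)(q[(abs(q[:,1]-y)<2)&(abs(q[:,0]-x-2)<2)][:,2]) for x in range(x0,x1,4)])
s=bot.state();print(s['clock'],s['tcp_pos'],s['ft_force'])
E
python3 dep.py 142
```

```text
x: [-30, -26, -22, -18, -14, -10, -6, -2, 2, 6, 10, 14, 18, 22, 26, 30, 34, 38, 42]
170 [28, 28, 28, 28, 28, 28, 28, 28, 23, 23, 23, 23, 23, 23, 23, 23, 23, 23, 23]
166 [23, 23, 23, 23, 23, 23, 23, 23, 23, 23, 23, 23, 23, 23, 23, 23, 23, 23, 23]
162 [23, 23, 23, 23, 23, 23, 23, 23, 23, 23, 23, 16, 15, 15, 22, 23, 23, 23, 23]
158 [23, 23, 23, 23, 23, 23, 23, 23, 23, 24, 32, 34, 33, 16, 15, 15, 23, 23, 23]
154 [23, 23, 23, 23, 23, 23, 23, 23, 28, 37, 36, 34, 33, 32, 30, 15, 15, 23, 23]
150 [23, 23, 23, 23, 23, 23, 23, 24, 37, 37, 36, 34, 33, 32, 30, 16, 15, 22, 23]
146 [23, 23, 23, 23, 23, 23, 23, 28, 38, 37, 36, 35, 34, 32, 30, 29, 15, 17, 23]
142 [23, 23, 23, 23, 23, 23, 23, 29, 38, 37, 36, 35, 33, 32, 30, 29, 15, 18, 23]
138 [23, 23, 23, 23, 23, 23, 23, 26, 37, 37, 36, 35, 33, 32, 30, 29, 15, 21, 23]
134 [23, 23, 23, 23, 23, 23, 23, 23, 31, 37, 35, 35, 33, 32, 30, 15, 15, 23, 23]
130 [23, 23, 23, 23, 23, 23, 23, 23, 23, 34, 35, 35, 33, 32, 23, 15, 21, 23, 23]
126 [23, 23, 23, 23, 23, 23, 23, 23, 23, 23, 21, 17, 15, 15, 16, 22, 23, 23, 23]
122 [23, 23, 23, 23, 23, 23, 23, 23, 23, 23, 23, 23, 22, 23, 23, 23, 23, 23, 23]
118 [23, 23, 197, 198, 198, 198, 198, 198, 196, 198, 198, 198, 198, 198, 23, 23, 23, 23, 23]
114 [23, 23, 202, 204, 204, 204, 204, 201, 200, 204, 205, 204, 204, 204, 196, 23, 23, 23, 23]
6.2833 [5.24465635e-01 5.09660121e-04 8.57732668e-02] [-0.66452094  0.11213843  0.58669774]
```

Depth shows the mount tilted ~17°, rear edge on the rim at x≈0, top from 38 mm (x=2) down to 29 mm (x=32), y centre ≈143. I'll press the rear and draw on.

move_arm:
  commands:
    - [[3,-0.7,2,0,0,0,0],[6.0,-0.7,3.6,0,0,0,0],[6.0,-0.7,4.5,0,0,0,0],[6.0,-0.7,4.85,0,0,0,0],[6.0,-0.6,4.9,0,0,0,0],[6.0,-0.2,4.9,0,0,0,0],[6.0,0.2,4.9,0,0,0,0],[6.0,0.5,4.9,0,0,0,0]]

```text
clock: 6.95
tcp_pos: [0.5396, 0.0582, 0.0383]
orientation: [179.9, -0.0, 82.3]
ft_force: [-0.1, -0.7, -0.7]
grip_width: 0.0003
grasp_force: 0.0
```

move_arm:
  commands:
    - [[0,0,-1,0,0,0,0],[-2,0,-4,0,0,0,0],[-6,-1.0,-5,0,0,0,0],[-6,-1.0,-5,0,0,0,0],[-6,-1.0,-5,0,0,0,0]]

```text
clock: 7.37
tcp_pos: [0.5212, -0.001, 0.0894]
orientation: [179.8, -0.0, 82.2]
ft_force: [-0.1, -0.1, -0.8]
grip_width: 0.0003
grasp_force: 0.0
```

```bash
python3 dep.py 142
```

```text
x: [-30, -26, -22, -18, -14, -10, -6, -2, 2, 6, 10, 14, 18, 22, 26, 30, 34, 38, 42]
170 [28, 28, 28, 28, 28, 28, 28, 28, 23, 23, 23, 23, 23, 23, 23, 23, 23, 23, 23]
166 [23, 23, 23, 23, 23, 23, 23, 23, 23, 23, 23, 23, 23, 23, 23, 23, 23, 23, 23]
162 [23, 23, 23, 23, 23, 23, 23, 23, 23, 23, 22, 16, 15, 16, 22, 23, 23, 23, 23]
158 [23, 23, 23, 23, 23, 23, 23, 23, 23, 16, 19, 29, 29, 29, 15, 15, 23, 23, 23]
154 [23, 23, 23, 23, 23, 23, 23, 23, 21, 29, 30, 29, 30, 30, 29, 15, 16, 23, 23]
150 [23, 23, 23, 23, 23, 23, 23, 23, 23, 29, 30, 29, 30, 30, 30, 29, 15, 22, 23]
146 [23, 23, 23, 23, 23, 23, 23, 22, 29, 30, 30, 30, 30, 30, 29, 30, 15, 20, 23]
142 [23, 23, 23, 23, 23, 23, 23, 23, 29, 30, 29, 30, 30, 30, 30, 29, 15, 16, 23]
138 [23, 23, 23, 23, 23, 23, 23, 23, 29, 30, 29, 30, 30, 30, 30, 30, 15, 20, 23]
134 [23, 23, 23, 23, 23, 23, 23, 23, 19, 29, 29, 29, 30, 30, 30, 28, 15, 23, 23]
130 [23, 23, 23, 23, 23, 23, 23, 23, 23, 16, 29, 29, 29, 30, 29, 15, 21, 23, 23]
126 [23, 23, 23, 23, 23, 23, 23, 23, 23, 23, 18, 15, 15, 16, 16, 22, 23, 23, 23]
122 [23, 23, 23, 23, 23, 23, 23, 23, 23, 23, 23, 23, 22, 22, 23, 23, 23, 23, 23]
118 [23, 23, 23, 23, 23, 23, 23, 23, 23, 23, 23, 23, 23, 23, 23, 23, 23, 23, 23]
114 [23, 203, 204, 204, 204, 204, 203, 202, 204, 204, 204, 204, 204, 201, 15, 23, 23, 23, 23]
7.4167 [5.20583032e-01 1.49420545e-04 8.83864891e-02] [-0.28582218  0.38137739 -0.94187362]
```

The depth map shows mount 1 flat in the far well (top 30 mm everywhere, x≈18, y≈143). Next, back over the groove.

move_arm:
  commands:
    - [[-3,-2.8,-1,0,0,0,0],[-7,-2.8,-1,0,0,0,0],[-11,-2.8,-1,0,0,0,0],[-15,-2.8,-1,0,0,0,0],[-19,-2.8,-1,0,0,0,0],[-22,-2.8,-1,0,0,0,0],[-23.2,-2.8,-1,0,0,0,0],[-23.2,-2.8,-1,0,0,0,0]]

```text
clock: 8.08
tcp_pos: [0.4617, -0.2269, 0.097]
orientation: [-180.0, -0.0, 82.2]
ft_force: [0.1, 0.8, -0.1]
grip_width: 0.0003
grasp_force: 0.0
```

```bash
sed -i 's/^yc,x0,x1=.*/yc,x0,x1=float(sys.argv[1]),*map(int,sys.argv[2:4] if len(sys.argv)>3 else (-30,44))/' dep.py; python3 dep.py -95 -54 2
```

```text
x: [-54, -50, -46, -42, -38, -34, -30, -26, -22, -18, -14, -10, -6, -2]
-67 [32, 33, 23, 23, 40, 40, 40, 40, 24, 23, 25, 33, 32, 23]
-71 [33, 33, 23, 40, 40, 40, 40, 40, 40, 24, 26, 33, 32, 23]
-75 [33, 32, 30, 40, 40, 40, 40, 40, 40, 40, 32, 33, 32, 23]
-79 [33, 33, 39, 40, 40, 40, 40, 40, 40, 40, 33, 33, 32, 23]
-83 [33, 33, 39, 40, 40, 40, 41, 40, 40, 40, 32, 33, 32, 23]
-87 [33, 32, 40, 40, 40, 40, 40, 40, 40, 40, 32, 32, 32, 23]
-91 [32, 32, 23, 40, 40, 40, 40, 40, 40, 24, 24, 33, 32, 23]
-95 [32, 33, 23, 23, 40, 40, 40, 40, 24, 23, 25, 33, 32, 23]
-99 [32, 33, 23, 23, 35, 42, 42, 42, 25, 23, 26, 33, 31, 23]
-103 [33, 33, 23, 42, 42, 42, 43, 42, 42, 24, 28, 33, 32, 23]
-107 [33, 33, 24, 43, 42, 43, 43, 43, 43, 42, 28, 33, 32, 23]
-111 [32, 32, 42, 43, 42, 43, 43, 43, 43, 43, 32, 33, 32, 23]
-115 [208, 209, 209, 209, 209, 209, 205, 209, 209, 209, 208, 210, 202, 23]
-119 [212, 214, 214, 214, 214, 214, 210, 214, 214, 214, 214, 214, 210, 23]
-123 [217, 217, 217, 217, 217, 217, 212, 217, 217, 217, 217, 217, 210, 209]
8.1333 [ 0.46167285 -0.22497091  0.09678262] [-0.36480617 -0.21556965  0.36193257]
```

move_arm:
  commands:
    - [[3,0,0,0,0,0,0],[6.0,0,2,0,0,0,0],[6.85,0,4,0,0,0,0],[6.85,0,5.0,0,0,0,0],[6.85,0,5.4,0,0,0,0],[6.85,0,5.6,0,0,0,0],[6.85,0,5.7,0,0,0,0],[6.85,0,5.7,0,0,0,0]]

```text
clock: 8.8
tcp_pos: [0.4714, -0.1574, 0.0413]
orientation: [180.0, -0.0, 82.4]
ft_force: [-0.1, -0.0, 0.2]
grip_width: 0.0006
grasp_force: 0.0
```

move_arm:
  commands:
    - [[0,0,0.06,0,0,0,0],[0,0,0.12,0,0,0,0],[0,0,0.17,0,0,0,0],[0,0,0.17,0,0,0,0]]

```text
clock: 9.13
tcp_pos: [0.4717, -0.1579, 0.0405]
orientation: [179.9, -0.0, 82.4]
ft_force: [-3.0, 3.6, 9.4]
grip_width: 0.0005
grasp_force: 5.2
```

move_arm:
  commands:
    - [[0.4,0,0.03,0,0,0,0],[1.4,0,0.03,0,0,0,0],[3.0,0,0.03,0,0,0,0],[5.0,0,0.03,0,0,0,0],[7.0,0.1,0.03,0,0,0,0],[9.0,0.2,0.03,0,0,0,0],[10.5,0.3,0.03,0,0,0,0],[11.5,0.3,0.03,0,0,0,0]]

```text
clock: 9.8
tcp_pos: [0.4924, -0.0447, 0.041]
orientation: [179.6, 0.1, 82.4]
ft_force: [-0.6, -1.8, 6.4]
grip_width: 0.0005
grasp_force: 3.6
```

move_arm:
  commands:
    - [[1,0,0,0,0,0,0],[2.5,0,0,0,0,0,0],[4.2,0,0,0,0,0,0],[5.6,0,0,0,0,0,0],[6.3,0,0,0,0,0,0],[6.3,0.3,0,0,0,0,0],[6.3,0.7,0,0,0,0,0],[6.3,0.9,0,0,0,0,0]]

```text
clock: 10.47
tcp_pos: [0.5084, 0.017, 0.0407]
orientation: [179.8, 0.0, 82.4]
ft_force: [-2.2, 0.5, 9.8]
grip_width: 0.0001
grasp_force: 4.7
```

```bash
sed -i '$a Lt=(s["tcp_pos"][:2]-O)@R2*1000; print("tcp loader",Lt)' dep.py; sed -i 's/,4)\]*$/&/' dep.py; python3 dep.py 115 -54 44
```

```text
x: [-54, -50, -46, -42, -38, -34, -30, -26, -22, -18, -14, -10, -6, -2, 2, 6, 10, 14, 18, 22, 26, 30, 34, 38, 42]
143 [28, 27, 23, 22, 22, 22, 22, 22, 23, 22, 22, 23, 23, 22, 29, 29, 29, 29, 30, 29, 29, 29, 15, 16, 23]
139 [27, 27, 23, 22, 22, 22, 23, 22, 22, 23, 23, 23, 23, 22, 28, 29, 29, 29, 29, 29, 29, 29, 15, 19, 23]
135 [27, 27, 22, 22, 22, 22, 22, 22, 23, 22, 23, 22, 23, 23, 16, 29, 29, 29, 29, 29, 29, 29, 15, 21, 23]
131 [27, 27, 22, 152, 154, 154, 154, 154, 154, 152, 154, 154, 154, 154, 154, 153, 29, 29, 29, 29, 29, 15, 19, 23, 22]
127 [152, 151, 151, 153, 161, 161, 161, 161, 161, 154, 161, 161, 161, 161, 161, 155, 152, 152, 152, 152, 152, 152, 152, 152, 152]
123 [154, 154, 154, 155, 161, 161, 161, 161, 161, 156, 161, 161, 161, 161, 161, 159, 154, 154, 155, 154, 155, 155, 155, 155, 155]
119 [154, 154, 154, 23, 23, 23, 22, 22, 23, 155, 23, 23, 22, 22, 23, 23, 89, 154, 154, 154, 154, 154, 154, 154, 154]
115 [27, 27, 22, 22, 23, 23, 23, 23, 22, 22, 22, 23, 23, 22, 22, 23, 22, 15, 15, 15, 22, 22, 22, 23, 23]
111 [27, 27, 22, 23, 22, 23, 22, 23, 28, 28, 24, 22, 22, 23, 22, 15, 14, 15, 15, 15, 14, 15, 22, 23, 22]
107 [27, 27, 22, 23, 22, 23, 79, 79, 81, 83, 82, 78, 82, 22, 21, 14, 15, 15, 15, 15, 15, 15, 15, 22, 22]
103 [28, 27, 23, 22, 22, 23, 38, 39, -1, 109, 109, 39, 26, 22, 14, 15, 15, 15, 15, 15, 15, 15, 14, 21, 22]
99 [27, 27, 22, 23, 23, 32, 39, -1, -1, 109, 110, -1, 25, 22, 15, 15, 15, 15, 15, 15, 15, 15, 15, 18, 23]
95 [27, 27, 22, 22, 23, 39, 39, -1, -1, 109, -1, -1, -1, 22, 14, 15, 15, 15, 15, 15, 15, 15, 14, 18, 22]
91 [27, 27, 23, 23, 22, 39, -1, -1, -1, 69, -1, -1, -1, 22, 15, 14, 15, 15, 15, 15, 15, 15, 14, 20, 22]
87 [28, 27, 23, 23, 23, 39, -1, -1, -1, 69, -1, -1, -1, 22, 17, 14, 15, 15, 16, 15, 15, 15, 15, 22, 22]
10.5167 [0.50876209 0.0168904  0.04070789] [-1.4968522   0.5089422   8.42832946]
tcp loader [-15.17146413  96.72699557]
```

move_arm:
  commands:
    - [[0,0.3,0,0,0,0,0],[0,0.9,0,0,0,0,0],[0,1.5,0,0,0,0,0],[0,2.1,0,0,0,0,0],[0,2.6,0,0,0,0,0],[0,3.0,0,0,0,0,0],[0,3.3,0,0,0,0,0],[0,3.3,-0.6,0,0,0,0]]

```text
clock: 11.18
tcp_pos: [0.5387, 0.0126, 0.0437]
orientation: [-179.9, 0.0, 82.4]
ft_force: [-0.7, 0.6, -0.7]
grip_width: 0.0005
grasp_force: 0.0
```

```bash
python3 dep.py 104 -30 44 | tail -16
```

```text
128 [23, 23, 23, 23, 23, 163, 164, 164, 164, 164, 164, 157, 164, 164, 164, 164, 164, 155, 24]
124 [156, 156, 156, 156, 156, 163, 164, 164, 164, 164, 164, 158, 164, 164, 164, 164, 164, 157, 156]
120 [158, 158, 158, 158, 158, 24, 23, 23, 24, 24, 24, 158, 24, 24, 23, 23, 23, 24, 157]
116 [23, 23, 23, 23, 23, 23, 23, 23, 23, 23, 23, 23, 18, 21, 23, 23, 23, 23, 23]
112 [23, 23, 23, 23, 23, 23, 23, 23, 26, 32, 30, 32, 16, 15, 15, 16, 23, 23, 23]
108 [23, 23, 23, 23, 23, 23, 23, 30, 83, 84, 85, 76, 82, 83, 85, 15, 15, 23, 23]
104 [23, 23, 23, 23, 23, 23, 30, 38, 43, 42, 83, 87, 35, 31, 16, 15, 15, 22, 23]
100 [23, 23, 23, 23, 23, 23, 34, 41, 44, -1, 113, 112, -1, 32, 16, 15, 15, 20, 23]
96 [23, 23, 23, 23, 23, 23, 35, 41, -1, -1, -1, 112, -1, -1, 15, 15, 15, 18, 23]
92 [23, 23, 23, 23, 23, 23, 35, 40, -1, -1, -1, 73, -1, -1, 16, 15, 15, 21, 23]
88 [23, 23, 23, 23, 23, 23, 32, 37, -1, -1, -1, 72, -1, -1, -1, 15, 15, 22, 23]
84 [23, 23, 23, 23, 23, 23, 23, -1, -1, -1, -1, -1, -1, -1, -1, 15, 21, 23, 23]
80 [23, 23, 23, 23, 23, 23, 23, 23, -1, -1, -1, -1, -1, -1, -1, 22, 23, 23, 23]
76 [23, 23, 23, 23, 23, 23, 23, 23, -1, -1, -1, -1, -1, -1, -1, 23, 23, 23, 23]
11.2333 [0.53917391 0.01261887 0.04502999] [0.16895592 0.66887472 1.1105173 ]
tcp loader [15.53865203 96.61162851]
```

move_arm:
  commands:
    - [[0,-1.2,-0.6,0,0,0,0],[0,-2.3,-0.4,0,0,0,0],[0,-2.3,0.2,0,0,0,0],[0,-2.3,0.55,0,0,0,0],[0,-2.0,0.55,0,0,0,0],[0,-1.5,0.55,0,0,0,0],[0,-1.0,0.55,0,0,0,0],[0,-0.5,0.55,0,0,0,0]]

```text
clock: 11.9
tcp_pos: [0.5352, 0.0134, 0.0389]
orientation: [180.0, 0.0, 82.4]
ft_force: [-0.0, -0.1, 0.7]
grip_width: 0.0004
grasp_force: 0.0
```

move_arm:
  commands:
    - [[0,0,-1,0,0,0,0],[-2,0,-4,0,0,0,0],[-6,-1.0,-5,0,0,0,0],[-6,-1.0,-5,0,0,0,0],[-6,-1.0,-5,0,0,0,0]]

```text
clock: 12.32
tcp_pos: [0.5171, -0.0461, 0.0906]
orientation: [179.8, 0.0, 82.2]
ft_force: [-0.8, -0.2, -0.4]
grip_width: 0.0006
grasp_force: 0.0
```

```bash
python3 dep.py 96
```

```text
x: [-30, -26, -22, -18, -14, -10, -6, -2, 2, 6, 10, 14, 18, 22, 26, 30, 34, 38, 42]
124 [23, 23, 23, 23, 23, 23, 23, 23, 23, 23, 23, 22, 15, 19, 23, 23, 23, 23, 23]
120 [23, 23, 23, 23, 23, 23, 23, 23, 23, 23, 23, 23, 23, 23, 23, 23, 23, 23, 23]
116 [23, 23, 23, 23, 23, 23, 23, 23, 23, 23, 22, 16, 15, 15, 21, 23, 23, 23, 23]
112 [23, 23, 23, 23, 23, 23, 23, 23, 23, 16, 16, 31, 32, 32, 15, 15, 23, 23, 23]
108 [23, 23, 23, 23, 23, 23, 23, 23, 16, 23, 32, 32, 32, 32, 32, 16, 16, 23, 23]
104 [23, 23, 23, 23, 23, 23, 23, 23, 16, 32, 32, 32, 32, 32, 32, 32, 15, 22, 23]
100 [23, 23, 23, 23, 23, 23, 23, 22, 17, 32, 32, 32, 32, 32, 32, 32, 31, 18, 23]
96 [23, 23, 23, 23, 23, 23, 23, 22, 18, 32, 32, 33, 32, 32, 32, 32, 32, 17, 23]
92 [23, 23, 23, 23, 23, 23, 23, 23, 16, 32, 32, 32, 32, 32, 32, 32, 16, 21, 23]
88 [23, 23, 23, 23, 23, 23, 23, 23, 16, 32, 32, 32, 32, 32, 32, 32, 16, 23, 23]
84 [23, 23, 23, 23, 23, 23, 23, 23, 23, 15, 32, 32, 32, 32, 32, 15, 22, 23, 23]
80 [23, 23, 23, 23, 23, 23, 23, 23, 23, 23, 16, 16, 15, 16, 17, 22, 23, 23, 23]
76 [23, 23, 23, 23, 23, 23, 23, 23, 23, 23, 23, 23, 22, 23, 23, 23, 23, 23, 23]
72 [23, 23, 200, 201, 201, 201, 203, 199, 201, 203, 201, 202, 205, 200, 23, 23, 23, 23, 23]
68 [23, 199, 205, 205, 206, 206, 205, 204, 205, 206, 205, 205, 205, 204, 25, 23, 23, 23, 23]
12.3667 [ 0.51645261 -0.04493937  0.08959328] [-0.24106724  0.18918994 -0.31803271]
tcp loader [ 0.81813821 36.5074295 ]
```

Mount 2 lies flat in the middle free well. Now mount 3.

move_arm:
  commands:
    - [[-3.5,-3.0,0,0,0,0,0],[-7.5,-3.0,0,0,0,0,0],[-11.5,-3.0,0,0,0,0,0],[-14.5,-3.0,1.0,0,0,0,0],[-15.1,-3.0,3.0,0,0,0,0],[-15.1,-3.0,4.2,0,0,0,0],[-15.1,-3.0,4.5,0,0,0,0],[-15.1,-3.0,4.5,0,0,0,0]]

```text
clock: 13.03
tcp_pos: [0.4663, -0.1899, 0.0436]
orientation: [-179.9, 0.0, 82.5]
ft_force: [-1.7, -0.4, 6.9]
grip_width: 0.0003
grasp_force: 2.6
```

move_arm:
  commands:
    - [[0,0,0.05,0,0,0,0],[0.5,0,0.06,0,0,0,0],[1.6,0,0.06,0,0,0,0],[3.4,0,0.06,0,0,0,0],[5.4,0,0.06,0,0,0,0],[7.4,0,0.06,0,0,0,0],[9.2,0.1,0.06,0,0,0,0],[10.4,0.2,0.06,0,0,0,0]]

```text
clock: 13.7
tcp_pos: [0.4829, -0.0848, 0.0437]
orientation: [179.9, 0.0, 82.6]
ft_force: [0.5, -2.1, 5.3]
grip_width: -0.0003
grasp_force: 2.5
```

move_arm:
  commands:
    - [[0.9,0,0.02,0,0,0,0],[1.4,0,0.02,0,0,0,0],[1.4,0.2,0.02,0,0,0,0],[1.4,0.6,0.02,0,0,0,0],[1.4,1.0,0.02,0,0,0,0],[1.4,1.2,0.02,0,0,0,0],[1.4,1.2,0.02,0,0,0,0]]

```text
clock: 14.28
tcp_pos: [0.4963, -0.0739, 0.0435]
orientation: [-180.0, -0.0, 82.4]
ft_force: [-0.4, 1.1, 6.8]
grip_width: 0.0006
grasp_force: 3.5
```

```bash
python3 dep.py 16 -46 44
```

```text
x: [-46, -42, -38, -34, -30, -26, -22, -18, -14, -10, -6, -2, 2, 6, 10, 14, 18, 22, 26, 30, 34, 38, 42]
44 [23, 23, 23, 23, 23, 23, 23, 23, 23, 23, 23, 23, 26, 27, 27, 27, 27, 27, 27, 27, 26, 22, 23]
40 [23, 23, 156, 156, 156, 156, 156, 155, 156, 156, 156, 156, 157, 156, 27, 27, 27, 27, 27, 27, 23, 23, 22]
36 [153, 154, 164, 164, 164, 164, 164, 158, 163, 164, 164, 164, 164, 163, 154, 154, 154, 154, 154, 154, 154, 154, 154]
32 [156, 156, 164, 164, 164, 164, 164, 158, 163, 164, 164, 164, 164, 163, 157, 157, 157, 157, 157, 157, 157, 157, 157]
28 [157, 157, 23, 23, 23, 23, 23, 158, 160, 23, 23, 23, 23, 23, 157, 157, 157, 157, 157, 157, 157, 157, 157]
24 [23, 23, 23, 23, 23, 23, 23, 23, 23, 23, 23, 23, 23, 23, 23, 22, 15, 21, 23, 23, 23, 23, 23]
20 [23, 23, 23, 23, 23, 24, 32, 34, 33, 28, 23, 23, 22, 22, 15, 15, 15, 15, 15, 15, 23, 23, 23]
16 [23, 23, 23, 23, 78, 83, 84, 85, 86, 83, 83, 23, 22, 15, 15, 15, 15, 15, 15, 15, 15, 23, 23]
12 [23, 23, 23, 23, 41, 42, 43, 90, 98, 42, 42, 27, 15, 15, 15, 15, 15, 15, 15, 15, 15, 22, 23]
8 [23, 23, 23, 23, 42, -1, -1, 112, 112, -1, -1, 42, 15, 15, 16, 15, 15, 15, 15, 15, 15, 19, 23]
4 [23, 23, 23, 23, 42, -1, -1, 112, 112, -1, -1, 41, 15, 15, 15, 15, 15, 15, 15, 15, 15, 19, 23]
0 [23, 22, 23, 23, 42, -1, -1, 72, 111, -1, -1, 16, 15, 15, 15, 16, 15, 15, 15, 15, 15, 20, 23]
-4 [23, 23, 23, 23, -1, -1, -1, 72, -1, -1, -1, -1, 15, 15, 15, 15, 15, 15, 15, 15, 15, 22, 23]
-8 [23, 23, 23, 23, -1, -1, -1, -1, -1, -1, -1, 23, 22, 15, 15, 15, 15, 15, 15, 15, 21, 23, 23]
-12 [23, 23, 23, 23, -1, -1, -1, -1, -1, -1, -1, -1, 23, 22, 17, 15, 15, 15, 17, 21, 23, 23, 23]
14.3333 [ 0.49632183 -0.0738637   0.043491  ] [-1.73900051  1.06952608  6.85342221]
tcp loader [-15.21185685   5.12424438]
```

move_arm:
  commands:
    - [[-0.1,0.3,0.02,0,0,0,0],[-0.1,0.9,0.02,0,0,0,0],[-0.1,1.5,0.02,0,0,0,0],[-0.1,2.1,0.02,0,0,0,0],[-0.1,2.6,0.02,0,0,0,0],[-0.1,3.0,0.02,0,0,0,0],[-0.1,3.3,0.02,0,0,0,0],[-0.1,3.3,-0.6,0,0,0,0]]

```text
clock: 15.0
tcp_pos: [0.527, -0.0794, 0.0473]
orientation: [-179.8, -0.0, 82.4]
ft_force: [-0.0, 0.2, 0.4]
grip_width: 0.0001
grasp_force: 0.0
```

```bash
python3 dep.py 8 -30 44 | tail -14
```

```text
24 [23, 23, 23, 23, 23, 23, 23, 23, 23, 23, 23, 23, 19, 22, 23, 23, 23, 23, 23]
20 [23, 23, 23, 23, 23, 23, 23, 23, 31, 34, 35, 33, 31, 15, 15, 16, 23, 23, 23]
16 [23, 23, 23, 23, 23, 23, 23, 35, 72, 85, 81, 65, 82, 83, 85, 15, 16, 23, 23]
12 [23, 23, 23, 23, 23, 23, 34, 40, 84, 88, 93, 90, 90, 84, 89, 15, 15, 23, 23]
8 [23, 23, 23, 23, 23, 23, 37, 43, 47, -1, -1, 116, 116, 35, 32, 15, 15, 22, 23]
4 [23, 23, 23, 23, 23, 23, 37, 43, 47, -1, -1, 116, -1, -1, 16, 15, 15, 20, 23]
0 [23, 23, 23, 23, 23, 23, 36, 42, -1, -1, -1, 116, -1, -1, -1, 15, 15, 22, 23]
-4 [23, 23, 23, 23, 23, 23, 34, 38, -1, -1, -1, 76, -1, -1, -1, 15, 16, 23, 23]
-8 [23, 23, 23, 23, 23, 23, 23, -1, -1, -1, -1, -1, -1, -1, -1, 15, 22, 23, 23]
-12 [23, 23, 23, 23, 23, 23, 23, 23, -1, -1, -1, -1, -1, -1, -1, 22, 23, 23, 23]
-16 [23, 23, 23, 23, 23, 23, 23, 24, -1, -1, -1, -1, -1, -1, -1, 24, 23, 23, 23]
-20 [23, 23, 23, 23, 23, 23, 23, -1, -1, -1, -1, -1, -1, -1, -1, -1, 23, 23, 23]
15.05 [ 0.52801381 -0.07987043  0.04907063] [ 0.29985587 -0.03539611  0.62623417]
tcp loader [17.00153006  3.46293964]
```

move_arm:
  commands:
    - [[0.1,-1.2,-0.6,0,0,0,0],[0.1,-2.4,-0.4,0,0,0,0],[0.1,-2.4,0.2,0,0,0,0],[0.1,-2.4,0.58,0,0,0,0],[0.1,-2.1,0.58,0,0,0,0],[0.1,-1.6,0.58,0,0,0,0],[0.1,-1.1,0.58,0,0,0,0],[0.1,-0.6,0.58,0,0,0,0]]

```text
clock: 15.72
tcp_pos: [0.5239, -0.0789, 0.0433]
orientation: [180.0, 0.0, 82.4]
ft_force: [0.5, 0.4, 0.3]
grip_width: 0.0006
grasp_force: 0.0
```

move_arm:
  commands:
    - [[0,0,-1,0,0,0,0],[-2,0,-4,0,0,0,0],[-6,-1.0,-5,0,0,0,0],[-6,-1.0,-5,0,0,0,0],[-6,-1.0,-5,0,0,0,0]]

```text
clock: 16.13
tcp_pos: [0.5057, -0.1388, 0.0951]
orientation: [179.8, 0.0, 82.2]
ft_force: [-0.2, 0.5, -0.4]
grip_width: 0.0006
grasp_force: 0.0
```

```bash
python3 dep.py 4
```

```text
x: [-30, -26, -22, -18, -14, -10, -6, -2, 2, 6, 10, 14, 18, 22, 26, 30, 34, 38, 42]
32 [23, 23, 23, 23, 23, 23, 23, 23, 23, 23, 23, 22, 22, 23, 23, 23, 23, 23, 23]
28 [23, 23, 23, 23, 23, 23, 23, 23, 23, 23, 23, 23, 23, 23, 23, 23, 23, 23, 23]
24 [23, 23, 23, 23, 23, 23, 23, 23, 23, 23, 22, 16, 16, 15, 22, 23, 23, 23, 23]
20 [23, 23, 23, 23, 23, 23, 23, 23, 23, 15, 16, 33, 34, 34, 15, 15, 23, 23, 23]
16 [23, 23, 23, 23, 23, 23, 23, 23, 15, 28, 34, 35, 35, 35, 34, 33, 16, 23, 24]
12 [23, 23, 23, 23, 23, 23, 23, 23, 16, 34, 35, 35, 35, 35, 35, 35, 15, 22, 23]
8 [23, 23, 23, 23, 23, 23, 23, 23, 33, 34, 35, 35, 35, 35, 35, 35, 34, 21, 23]
4 [23, 23, 23, 23, 23, 23, 23, 22, 33, 34, 35, 35, 35, 35, 34, 35, 35, 20, 23]
0 [23, 23, 23, 23, 23, 23, 23, 22, 15, 35, 35, 34, 35, 35, 35, 34, 34, 22, 22]
-4 [23, 23, 23, 23, 23, 23, 23, 23, 16, 34, 35, 35, 34, 35, 35, 34, 16, 23, 23]
-8 [23, 23, 23, 23, 23, 23, 23, 23, 23, 15, 34, 34, 35, 34, 34, 16, 22, 23, 23]
-12 [23, 23, 23, 23, 23, 23, 23, 23, 23, 23, 18, 15, 15, 15, 19, 22, 23, 23, 23]
-16 [23, 23, 23, 23, 23, 23, 23, 23, 23, 23, 23, 23, 22, 23, 23, 23, 23, 23, 23]
-20 [23, 23, 23, 23, 23, 23, 23, 23, 23, 23, 23, 23, 23, 23, 23, 23, 23, 23, 23]
-24 [23, 23, 209, 209, 209, 209, 209, 208, 208, 209, 209, 209, 209, 209, 25, 23, 23, 23, 23]
16.1833 [ 0.50503975 -0.1372959   0.09393765] [ 0.24578311  0.50806289 -0.57993249]
tcp loader [  2.01261023 -56.54393131]
```

All three are flat in their wells. I'll clear the arm and check the last mount in the top view.

move_arm:
  commands:
    - [[0,0,-4,0,0,0,0],[3,-2,-8,0,0,0,0],[7,-5,-10,0,0,0,0],[11,-8,-10,0,0,0,0],[15,-10,-10,0,0,0,0],[19,-10,-10,0,0,0,0],[22,-10,-10,0,0,0,0],[22,-10,-10,0,0,0,0]]

```text
clock: 16.85
tcp_pos: [0.4328, 0.0998, 0.1929]
orientation: [-179.9, -0.1, 82.7]
ft_force: [-0.9, -0.6, 0.7]
grip_width: 0.0003
grasp_force: 0.0
```

```bash
python3 look.py top9
```

```text
16.9 [0.43305802 0.10071451 0.19278808] [-0.15663967  1.95803491 -0.76037568]
```

View pics/top9.png

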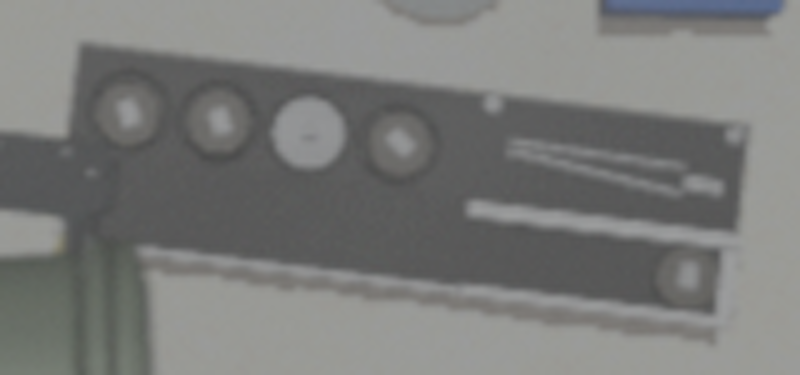

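The mounts sit centred in the wells at (129,112), (219,121) and (400,143). The reference is unmoved at (310,132), and the last mount is still at the closed end (689,274).

```bash
python3 -c "
from station import bot
print(bot.finish_job())"
```

```text
the job is handed in; nothing more can be done
None
```

The job is handed in at about 17 s: by depth and top-view checks, all three free wells hold a mount lying flat, the last mount is still at the groove's closed end, and the reference and tweezers look unmoved; no verdict came back.

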